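# Snap the pen rest onto the rail and lay the pen in it

## Task

Take the orange clip-on pen rest and press it straight down over the steel bar of the rail stand, near the middle of the bar, until both of its sprung arms have snapped past the bar's widest point and it sits fully home and upright. The bar's height was set by hand and is not measured, so feel for it: stop pushing as soon as the rest is home, lean neither on the stand nor on the rest, and let go. Then lay the steel pen lengthwise and centred in the groove on top, parallel to the bar, leaving the mug, remote and coaster where they are.

Things in the scene. Friction and masses are not known exactly. Their poses are not given: they have to be found in the camera images.
- stand: Fixed rail stand: oak base 80 (x) by 210 (y) by 18 mm, posts at y = +/-85 mm, and a rigid round steel bar, 16 mm in diameter, 200 mm long, along its y axis exactly above x = 0, ending in 20 mm caps. Origin: centre of the base's underside. The bar's height is NOT measured: its axis lies 70 to 110 mm above the table. Contact forces of rest on bar must stay under 40 N, the arms' own squeeze (up to 15 N) included.
- clip: Orange pen rest, 45 to 75 g. Origin on the axis of its bore, which runs along its y; z up. Grip block 34 mm wide (x), 30 mm long (y), from z = +8 mm (flat roof of the bore, on top of the bar when home: origin then on the bar's axis) to +26 mm. Grip it across x with fingertips above z = 0 so the arms below can spread. It starts standing on its lips on the table, origin 9.5 mm up.
- clip_groove (a point): Bottom of the 90 degree V groove on top of the rest, along the rest's y axis, 26 mm above the rest's origin, at its middle; 30 mm long, edges 12 mm higher at x = +/-12 mm. The pen's axis lies 7.8 mm above this point when laid in it.
- clip_arm_a (a joint): Outward swing of the arm on the rest's +x side (rad): 0 empty, about 0.28 at the bar's widest point, about 0.09 snapped home round the bar. Sprung, 0.4 Nm/rad. The arms hang from x = +/-11 mm, z = +8 mm and end in round lips of radius 2.5 mm centred at x = +/-6.3, z = -7 mm (gap 7.6 mm).
- clip_arm_b (a joint): The same for the arm on the -x side. Pressed on the bar, the lips touch with the rest's origin 15 mm above the bar's axis; resistance rises to roughly 10 N until they pass the widest point (origin 7 mm above), then the rest pulls itself home (about 15 mm below first touch); pushed further the force climbs steeply.
- pen: Steel pen, 140 mm along its x axis, 11 mm in diameter (9 mm in the last 12 mm at -x, pointed in the last 12 mm at +x), 25 to 40 g. Origin on its axis at the middle, its balance point; it starts lying on the table, origin 5.5 mm up. Gripped about 33 mm from its middle, the fingers clear the rest when it is laid in the groove.
- mug: White ceramic mug, 92 mm high, 82 mm wide, handle at its +y; origin at the centre of its foot. Bystander.
- remote: Grey plastic remote, 165 mm along x, 45 by 18 mm; origin at the centre of its underside. Bystander.
- coaster: Round green glass coaster, 96 mm in diameter, 8 mm thick; origin at the centre of its underside. Bystander.
Mind the look-alikes: they are no part of the job. Of the things shaped like the clip, the orange one is meant.

How it is judged:
On the way:
1. the pen rest is snapped home on the bar, both arms closed round it, upright and let go, before the pen is laid in it (value of joint clip_arm_a between 0.02 and 0.14 rad and value of joint clip_arm_b between 0.02 and 0.14 rad and x of clip in the frame of stand between -0.004 and 0.004 m and y of clip in the frame of stand between -0.04 and 0.04 m and z of clip in the frame of stand between 0.06 and 0.12 m and angle between clip's own z axis and vertical below 0.15 rad and angle between the y axis of clip and the y axis of stand, either way round below 0.12 rad and contact force between the fingers and clip below 0.1 N), for 0.2 s.
At the end, for the whole second after the job is handed in: The rest is snapped on the bar (each arm swung 0.02 to 0.14 rad), within 4 mm of its line and 40 mm of its middle, upright and in line within 7 degrees; the pen lies still in the groove, its middle within 12 mm of the rest's along the bar and 4 mm across, in line within 7 degrees (value of joint clip_arm_a between 0.02 and 0.14 rad and value of joint clip_arm_b between 0.02 and 0.14 rad and x of clip in the frame of stand between -0.004 and 0.004 m and y of clip in the frame of stand between -0.04 and 0.04 m and z of clip in the frame of stand between 0.06 and 0.12 m and angle between clip's own z axis and vertical below 0.15 rad and angle between the y axis of clip and the y axis of stand, either way round below 0.12 rad and x of pen in the frame of clip between -0.004 and 0.004 m and y of pen in the frame of clip between -0.012 and 0.012 m and z of pen in the frame of clip between 0.03 and 0.038 m and angle between the x axis of pen and the y axis of clip, either way round below 0.12 rad and linear speed of each of pen, clip below 0.02 m/s); the robot touches nothing.
It fails at once if the pen rest is pressed on the stand with more than 40 N in all (contact force between clip and stand above 40 N).
It fails at once if fingers or arm lean on the stand with more than 15 N (contact force between any of the fingers, the arm and stand above 15 N).
It fails at once if the mug, remote or coaster is displaced by more than 20 mm (distance of any of mug, remote, coaster from where it was at the start of the episode above 0.02 m).
It also fails if it takes over 58 s, if anything falls off the work surface, if the arm or the gripper's body presses on something with over 40 N, if the wrist force passes 120 N, or if a joint passes its speed limit or range.

## Robot

A 6-joint arm with a two-finger parallel gripper is mounted at the origin on the work surface. World frame = base frame: x ahead of the robot, y to its left, z up, the work surface at z = 0. Lengths are in m, angles in rad, forces in N, time in s.
With the tool pointing down it reaches from about 0.3 to 0.95 m from the base axis. Payload 3.1 kg.
Tool frame: the origin (TCP) lies at the very end of the fingers, on their centre line; the grasp point (between the pads) lies 19 mm behind it; z points along the fingers, y is the line along which they close (so a half turn about z gives the same grasp; the last joint's range is limited). The gripper opens to 85 mm and grips with 20 to 120 N. Pads are 22 mm wide; open, the fingers measure 114 mm over their backs; the gripper's body (76 mm by 85 mm) begins 54 mm behind the grasp point. The pads swing forward as they close: fully open they stand 13 mm farther back than shut.
Start: joints at [-1.401, 0.308, 1.634, -0, 1.2, -0.07], TCP at [0.148, -0.607, 0.2] pointing down, gripper open.
Joint ranges: [-3.06, 3.06], [-0.79, 1.96], [0.05, 2.63], [-1.19, 4.34], [0.05, 2.64], [-2.94, 2.94]. Speed limits (rad/s): [2.79, 2.79, 3.14, 3.14, 3.14, 3.14].

## Interface

Orientations are given as a rotation vector (axis times angle).
In Python, from bench import sense, vision, workorder gives the robot as it stands.
- The arm moves only by the tool jog_arm, never from a script. Its arguments are lists of equal length, an entry for each row: "translation": the shift along the tool's x, y, z in mm, a list of three; "rot": the turn, a rotation vector about the tool's x, y, z in degrees, a list of three. In form: {"translation": [[dx, dy, dz], ...], "rot": [[wx, wy, wz], ...]}. A call has 1 to 8 rows; each row is the pose to reach, as a shift and turn from the pose commanded when the call began, along the tool's axes at that moment; what a row does not reach only later rows make up. A row lasts 1/10 s, in which the tool goes at most 50 mm and 8.59 degrees, less where a joint would pass 70% of its speed; a pose out of reach is approached as far as the arm can. A call with a gripper value outside its range is refused whole. "grip" is the opening, from -1 (shut) to 1 (fully open), set as the call begins (left out, the last holds). The fingers move at their own pace and stop on an object; "grip_force" is the grip in N (left out, the last holds). Time passes only in rows, so rows that repeat a pose let the fingers close. It gives the time, the measured TCP pose, the force, the opening and the grip force at its end, in the units of the state.
- sense(): the state, without advancing time (a new reading comes with each control period).
- vision.get_image(name): name is "scene" or "top"; returns (picture, depth): 400x640x3 uint8, red, green, blue; 400x640 float32, m along the optical axis (not along the pixel's ray), 0 where there is no reading.
- vision.calibration(name): a dict with "vfov" (degrees; the focal length in pixels is half the picture's height over the tangent of half this angle, whatever the lens; pixels are square), "cx", "cy" (the principal point, pixels), "cam_to_world" (4x4, takes a point from camera to world coordinates). Camera axes: x right, y down, z forward; pixel columns grow to the right and rows downward; lengths in m; the calibration is good to about 2 mm. A picture is of the moment at which its call begins. calibration takes no time and is no camera call.
- workorder.sign_off(): hands the job in; it is judged then, once.
The state is a dict: "time": time; "joint_pos": joint angles; "qvel": joint speeds; "tau": joint torques, N m; "tcp_pos": TCP position; "eef_rot": TCP orientation; "wrist_force": force on the tool from outside, world axes, zero at the start; "moment": the same for the moment, N m; "opening": opening from 0.0 (shut) to 1.0 (fully open); "finger_force": force on a finger pad.
Only numpy, scipy, OpenCV 4.12 (cv2) and the standard library are available. Lean on these libraries where they do the work, as an engineer would, in place of code of your own. Each camera call takes 0.05 s, during which the arm holds its last target. There are 200 camera calls.

## Working session

There is one attempt and no reset: what is moved stays moved. The work goes in short steps, Python scripts to look and compute and a tool call to move; the robot and the scene stay as the last step left them, time stands still between calls to the robot, and variables do not carry over. Pictures are saved under pics/ and viewed, at most 10 in all, crops included, and the job is handed in when it is done.

Besides the shell and the picture viewer there is one more tool, called after "Call:" by a JSON object that holds its "name" and its "arguments", one argument or row to a line. jog_arm: Moves the arm, as the interface text tells. Its arguments: {"type":"object","properties":{"translation":{"type":"array"},"rot":{"type":"array"},"grip":{"type":"number"},"grip_force":{"type":"number"}},"required":["translation","rot"]}

```bash
mkdir -p pics; cat > h.py <<'E'
import numpy as np, cv2
from bench import sense, vision, workorder
def save(n,name):
    im,d=vision.get_image(n); cv2.imwrite(f'pics/{name}.png',im[:,:,::-1]); np.save(f'pics/{name}.npy',d); return im,d
def cal(n):
    c=vision.calibration(n); f=200/np.tan(np.radians(c['vfov'])/2); return f,c['cx'],c['cy'],np.array(c['cam_to_world'])
def ray(n,u,v):
    f,cx,cy,T=cal(n); return T[:3,3],T[:3,:3]@np.array([(u-cx)/f,(v-cy)/f,1])
def plane(n,u,v,z):
    o,r=ray(n,u,v); return o+r*(z-o[2])/r[2]
def pts(n,us,vs,d):
    f,cx,cy,T=cal(n); us=np.array(us);vs=np.array(vs); z=d[vs,us]
    return (T[:3,:3]@np.array([(us-cx)/f*z,(vs-cy)/f*z,z])).T+T[:3,3]
def proj(n,p):
    f,cx,cy,T=cal(n); q=T[:3,:3].T@(np.array(p)-T[:3,3]); return f*q[0]/q[2]+cx,f*q[1]/q[2]+cy
E
python3 - <<'E'
from h import *
for n in('scene','top'):
    save(n,n+'0'); print(n,cal(n))
print(sense())
E
```

```text
scene (np.float64(493.4558713092338), 320.06026034565986, 197.60217622110312, array([[ 0.11839756,  0.76635244, -0.63141584,  1.34139067],
       [ 0.99286719, -0.082385  ,  0.08618268, -0.12785301],
       [ 0.01402711, -0.63711589, -0.77064038,  1.03224203],
       [ 0.        ,  0.        ,  0.        ,  1.        ]]))
top (np.float64(517.7174221752707), 320.1438916485661, 199.1969284694703, array([[-0.02638929, -0.99495218,  0.09681818,  0.40583687],
       [-0.99963725,  0.02574334, -0.0079151 , -0.04031426],
       [ 0.00538272, -0.09699193, -0.99527061,  1.60995182],
       [ 0.        ,  0.        ,  0.        ,  1.        ]]))
{'time': 0.1, 'joint_pos': array([-1.40066783e+00,  3.08899965e-01,  1.63504575e+00, -1.80968559e-05,
        1.19971697e+00, -6.96988153e-02]), 'qvel': array([-7.73766491e-04, -1.81742268e-03, -4.03442912e-03,  1.42944946e-03,
       -8.82601717e-05,  1.27576513e-03]), 'tau': array([-8.92503085e-04, -4.16407371e+01, -2.77645361e+01, -1.08812812e-04,
        4.02910271e-03, -7.75425548e-06]), 'tcp_pos': array([ 0.14829083, -0.60632246,  0.19857961]), 'eef_rot': array([-3.11697980e+00, -3.75580721e-01,  1.89533006e-04]), 'wrist_force': array([-0.31515289, -1.05540414, -0.32627732]), 'moment': array([ 0.00788146, -0.00724707, -0.02861909]), 'finger_force': 0.0, 'opening': 0.999623596251889}
```

View pics/top0.png

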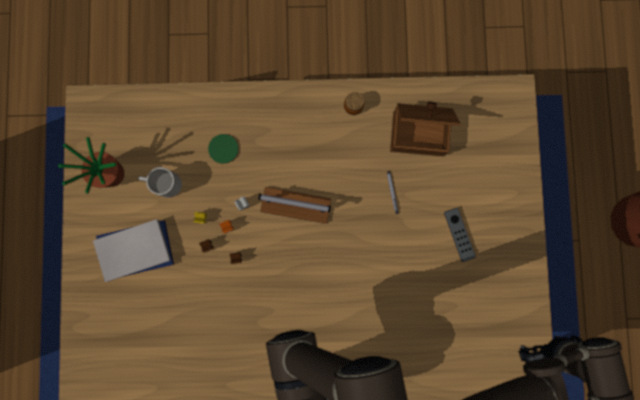

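View pics/scene0.png

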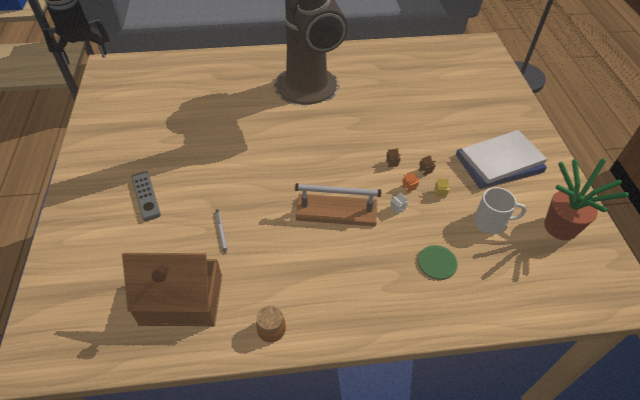

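Top view candidates for the clip: orange (227,226), yellow (201,217), white (242,202), and two brown ones (207,245) and (236,258). In the scene view the orange one is at (411,180). The pen is at (393,192) top and the stand is at about (295,204) top. I choose the orange one and will check it in a crop while measuring.

```bash
python3 - <<'E'
from h import *
ims={n:cv2.imread(f'pics/{n}0.png') for n in('scene','top')}; D={n:np.load(f'pics/{n}0.npy') for n in ims}
a=cv2.resize(ims['scene'][140:230,280:460],None,fx=4.4,fy=4.4,interpolation=cv2.INTER_CUBIC)
b=cv2.resize(ims['top'][180:270,190:345],None,fx=2.2,fy=2.2,interpolation=cv2.INTER_CUBIC)
c=np.zeros((600,800,3),np.uint8); c[:a.shape[0],:a.shape[1]]=a[:,:800]; c[398:398+b.shape[0],:b.shape[1]]=b
cv2.imwrite('pics/crop1.png',c)
def comps(n,lo,hi,box):
    m=cv2.inRange(cv2.cvtColor(ims[n],cv2.COLOR_BGR2HSV),lo,hi); k=np.zeros_like(m); u0,v0,u1,v1=box; k[v0:v1,u0:u1]=m[v0:v1,u0:u1]
    return k
def rep(name,n,m):
    v,u=np.nonzero(m); 
    if len(u)<5: print(name,'none');return
    P=pts(n,u,v,D[n]); P=P[D[n][v,u]>0]
    r=cv2.minAreaRect(np.c_[u,v].astype(np.float32))
    print(name,n,len(u),'px',u.mean().round(1),v.mean().round(1),'rect',np.round(r[0],1),np.round(r[1],1),round(r[2],1),'P mean',P.mean(0).round(4),'z pct',np.percentile(P[:,2],[5,50,95]).round(4))
    return P
rep('clip','top',comps('top',(3,150,90),(13,255,255),(217,215,238,236)))
rep('clip','scene',comps('scene',(3,150,90),(13,255,255),(400,168,424,192)))
P=rep('pen','top',comps('top',(0,0,90),(180,70,255),(380,165,405,220)))
rep('bar','top',comps('top',(90,0,80),(140,90,255),(255,190,335,215)))
rep('bar','scene',comps('scene',(0,0,80),(180,60,255),(295,180,382,200)))
rep('pen','scene',comps('scene',(0,0,90),(180,60,255),(210,205,232,255)))
for n,u,v in (('top',227,226),('top',201,217),('top',300,203),('top',295,203),('top',393,192),('scene',338,189)):
    print(n,u,v,ims[n][v,u],cv2.cvtColor(ims[n],cv2.COLOR_BGR2HSV)[v,u],pts(n,[u],[v],D[n])[0].round(4))
E
```

```text
clip top 116 px 225.7 226.4 rect [225.8 226.5] [11.2 10.5] 66.8 P mean [0.4833 0.2354 0.0394] z pct [0.0301 0.0408 0.0509]
clip scene 196 px 410.2 181.2 rect [410.  181.9] [15.9 17.3] 50.2 P mean [0.4897 0.2345 0.0308] z pct [0.0041 0.0342 0.0451]
pen top 105 px 391.1 189.9 rect [391.6 191.9] [36.9  3.1] 78.7 P mean [ 0.5852 -0.2748  0.008 ] z pct [-0.0035  0.009   0.0149]
bar top 205 px 293.6 202.4 rect [294.  202.8] [67.3  4.2] 10.3 P mean [0.5455 0.0257 0.0963] z pct [0.0902 0.0961 0.1021]
bar scene 539 px 336.8 190.1 rect [337.6 193.3] [80.3 13.9] 3.8 P mean [0.55   0.022  0.0906] z pct [0.0699 0.0927 0.0976]
pen scene 180 px 220.8 230.0 rect [220.8 230.5] [43.7  4.5] 78.7 P mean [ 0.5806 -0.2776  0.0077] z pct [-0.0005  0.0084  0.0122]
top 227 226 [ 11  57 119] [ 13 231 119] [0.4846 0.2322 0.0353]
top 201 217 [ 13 106 127] [ 24 229 127] [0.5139 0.3105 0.037 ]
top 300 203 [111 108 108] [120   7 111] [0.5439 0.0072 0.0906]
top 295 203 [118 114 115] [128   9 118] [0.5441 0.0218 0.093 ]
top 393 192 [96 94 97] [160   8  97] [ 0.5782 -0.2804  0.0091]
scene 338 189 [144 143 146] [170   5 146] [0.5492 0.0252 0.0934]
```

View pics/crop1.png

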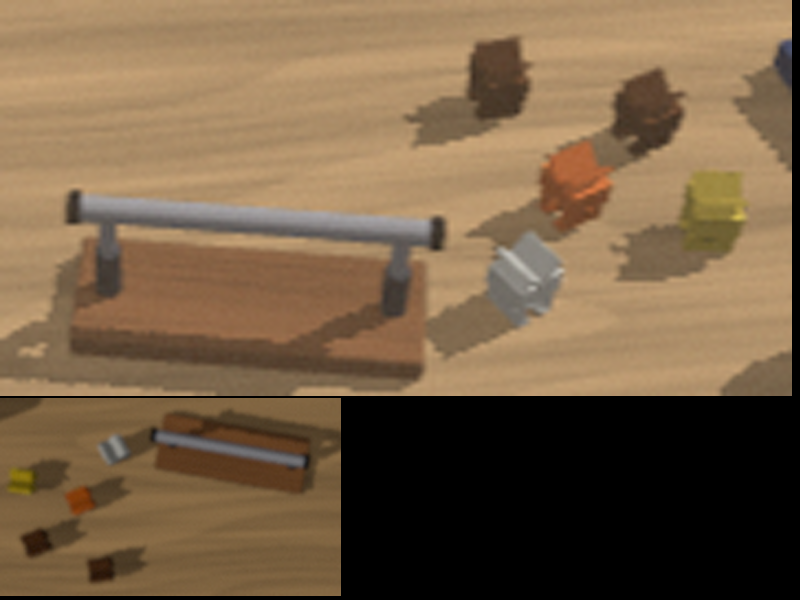

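```bash
python3 - <<'E'
from h import *
ims={n:cv2.imread(f'pics/{n}0.png') for n in('scene','top')}; D={n:np.load(f'pics/{n}0.npy') for n in ims}
a=cv2.resize(ims['scene'][162:200,390:430],(480,456),interpolation=cv2.INTER_CUBIC)
b=cv2.resize(ims['top'][214:238,215:239],(312,312),interpolation=cv2.INTER_CUBIC)
c=np.zeros((456,800,3),np.uint8); c[:,:480]=a; c[:312,484:796]=b*1; c=np.clip(c*1.6,0,255).astype(np.uint8); cv2.imwrite('pics/crop2.png',c)
def mask(n,lo,hi,box):
    m=cv2.inRange(cv2.cvtColor(ims[n],cv2.COLOR_BGR2HSV),lo,hi); k=np.zeros_like(m); u0,v0,u1,v1=box; k[v0:v1,u0:u1]=m[v0:v1,u0:u1]
    nc,l,s,_=cv2.connectedComponentsWithStats(k); i=1+np.argmax(s[1:,4]); v,u=np.nonzero(l==i); return u,v
def line(n,u,v):
    # centre line per column/row: mean across
    vx,vy,x,y=cv2.fitLine(np.c_[u,v].astype(np.float32),cv2.DIST_HUBER,0,.01,.01).ravel()
    t=(u-x)*vx+(v-y)*vy; e=[(x+vx*s,y+vy*s) for s in (t.min()-.5,t.max()+.5)]
    return e
def tri(mt,ms):
    E={}
    N=[]
    for n,m in(('top',mt),('scene',ms)):
        e=line(n,*m); E[n]=e; o,r0=ray(n,*e[0]); _,r1=ray(n,*e[1]); nn=np.cross(r0,r1); N.append((nn/np.linalg.norm(nn),o))
        print(n,np.round(e,1).tolist())
    d=np.cross(N[0][0],N[1][0]); d/=np.linalg.norm(d)
    A=np.array([N[0][0],N[1][0],d]); p=np.linalg.solve(A,[N[0][0]@N[0][1],N[1][0]@N[1][1],0])
    for n in E:
        for e in E[n]:
            o,r=ray(n,*e); s=np.linalg.lstsq(np.c_[d,-r],o-p,rcond=None)[0]; print(n,'end',(p+d*s[0]).round(4))
    print('dir',d.round(4))
print('bar');tri(mask('top',(0,0,85),(180,75,255),(262,190,331,215)),mask('scene',(0,0,110),(180,60,255),(300,182,380,200)))
print('pen');tri(mask('top',(0,0,75),(180,80,255),(380,165,405,220)),mask('scene',(0,0,90),(180,60,255),(210,205,232,255)))
n='top'
for lo,hi,box,nm in (((3,150,70),(14,255,255),(215,213,240,238),'orange'),((20,120,70),(35,255,255),(190,205,212,228),'yellow'),((0,0,85),(180,70,255),(232,192,252,212),'white'),((0,60,0),(20,255,70),(228,250,244,266),'brown1'),((0,60,0),(20,255,70),(199,238,215,253),'brown2')):
    u,v=mask(n,lo,hi,box); r=cv2.minAreaRect(np.c_[u,v].astype(np.float32)); print(nm,r,plane(n,*r[0],.04).round(4))
E
```

```text
bar
top [[261.3, 197.1], [327.5, 208.8]]
scene [[299.4, 185.8], [377.5, 191.5]]
top end [0.5643 0.121  0.0897]
top end [ 0.5247 -0.0734  0.0901]
scene end [ 0.5255 -0.0699  0.09  ]
scene end [0.5648 0.1233 0.0897]
dir [-0.1995 -0.9799  0.0017]
pen
top [[388.2, 172.3], [395.4, 211.4]]
scene [[216.5, 208.6], [224.8, 249.8]]
top end [ 0.64   -0.2674  0.0128]
top end [ 0.5186 -0.2881 -0.0077]
scene end [ 0.4942 -0.2923 -0.0119]
scene end [ 0.647  -0.2662  0.014 ]
dir [-0.9723 -0.166  -0.1646]
orange ((226.00863647460938, 225.8534698486328), (12.080193519592285, 12.21150016784668), 66.80140686035156) [0.4848 0.2344 0.04  ]
yellow ((199.98995971679688, 217.56997680664062), (13.435029029846191, 12.162236213684082), 8.130102157592773) [0.512  0.3129 0.04  ]
white ((241.1923065185547, 203.0384521484375), (10.816654205322266, 11.926054000854492), 56.3099365234375) [0.553  0.1876 0.04  ]
brown1 ((236.5, 257.0), (10.0, 11.0), 90.0) [0.3902 0.2036 0.04  ]
brown2 ((206.86207580566406, 245.15518188476562), (9.841852188110352, 11.884501457214355), 68.19859313964844) [0.4281 0.2926 0.04  ]
```

View pics/crop2.png

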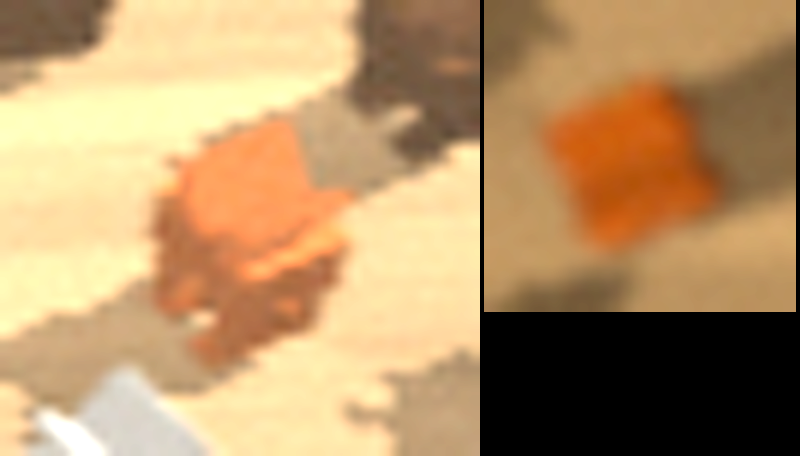

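The crop confirms it: orange pen rest, with its groove along about (-0.39, 0.92) in world xy, at about (0.485, 0.235). The bar's axis is at z≈0.090, its middle at (0.545, 0.025) and its direction (0.20, 0.98). I'll now head above the clip.

```bash
cat >> h.py <<'E'
from scipy.spatial.transform import Rotation as Ro
def go(x,y,z,a):
    s=sense(); R=Ro.from_rotvec(s['eef_rot']).as_matrix(); c=[]
    for al in (a,a+180):
        yv=np.array([np.cos(np.radians(al)),np.sin(np.radians(al)),0]); zv=np.array([0,0,-1.]); c.append(np.c_[np.cross(yv,zv),yv,zv])
    w=min((Ro.from_matrix(R.T@Rt).as_rotvec() for Rt in c),key=np.linalg.norm) if a is not None else 0
    print('t',round(s['time'],2),'shift mm',(R.T@(np.array([x,y,z])-s['tcp_pos'])*1e3).round(1),'rot',np.degrees(w).round(1),'alts',[np.degrees(Ro.from_matrix(R.T@q).as_rotvec()).round(1).tolist() for q in c])
    print('tcp',s['tcp_pos'].round(4),'F',s['wrist_force'].round(2),'q',s['joint_pos'].round(2),'op',round(s['opening'],3),'ff',round(s['finger_force'],1))
E
python3 - <<'E'
from h import *
go(.485,.235,.16,23)
# pen on plane z=.0055 from top, ends
for e in ([388.2,172.3],[395.4,211.4]): print(plane('top',*e,.0055).round(4))
for e in ([216.5,208.6],[224.8,249.8]): print(plane('scene',*e,.0055).round(4))
E
```

```text
t 0.1 shift mm [ 526.9 -737.2   40.2] rot [-0.1  0.1 80.7] alts [[-0.1, -0.1, -99.3], [-0.1, 0.1, 80.7]]
tcp [ 0.1483 -0.6063  0.1986] F [-0.32 -1.06 -0.33] q [-1.4   0.31  1.64 -0.    1.2  -0.07] op 1.0 ff 0.0
[ 0.641  -0.2684  0.0055]
[ 0.5178 -0.286   0.0055]
[ 0.5083 -0.2895  0.0055]
[ 0.6414 -0.2673  0.0055]
```

Call:
{"name": "jog_arm", "arguments": {
  "translation": [
    [220, -307, 16],
    [220, -307, 16],
    [220, -307, 16],
    [220, -307, 16],
    [220, -307, 16],
    [220, -307, 16],
    [220, -307, 16],
    [220, -307, 16]
  ],
  "rot": [
    [0, 0, -5],
    [0, 0, -10],
    [0, 0, -15],
    [0, 0, -20],
    [0, 0, -25],
    [0, 0, -30],
    [0, 0, -35],
    [0, 0, -40]
  ],
  "grip": 0.35,
  "grip_force": 30
}}

```text
time: 0.9
tcp_pos: [0.289, -0.253, 0.1828]
eef_rot: [-2.797, -1.426, -0.001]
wrist_force: [0.4, -0.8, -0.4]
opening: 0.671
finger_force: 0.0
```

```bash
python3 -c "
from h import *
go(.485,.235,.14,23)"
```

```text
t 0.9 shift mm [ 510.  -127.9   43.8] rot [ -0.1  -0.1 -59. ] alts [[-0.1, -0.1, -59.0], [-0.2, 0.1, 121.0]]
tcp [ 0.289  -0.253   0.1828] F [ 0.45 -0.75 -0.38] q [-0.83 -0.16  2.18  0.    1.13 -0.21] op 0.671 ff 0.0
```

Call:
{"name": "jog_arm", "arguments": {
  "translation": [
    [380, -96, 30],
    [380, -96, 30],
    [380, -96, 30],
    [380, -96, 30],
    [380, -96, 30],
    [380, -96, 30],
    [380, -96, 30],
    [380, -96, 30]
  ],
  "rot": [
    [0, 0, -6],
    [0, 0, -12],
    [0, 0, -18],
    [0, 0, -24],
    [0, 0, -30],
    [0, 0, -36],
    [0, 0, -42],
    [0, 0, -48]
  ]
}}

```text
time: 1.7
tcp_pos: [0.4367, 0.1091, 0.1533]
eef_rot: [-1.976, -2.443, -0.0]
wrist_force: [1.4, 0.2, -0.4]
opening: 0.676
finger_force: 0.0
```

```bash
python3 -c "
from h import *
go(.485,.235,.10,23)"
```

```text
t 1.7 shift mm [113.   73.6  53.4] rot [  0.   -0.  -10.9] alts [[0.0, -0.0, -10.9], [-0.0, -0.0, 169.1]]
tcp [0.4367 0.1091 0.1533] F [ 1.45  0.23 -0.39] q [ 0.15  0.02  2.07  0.    1.05 -0.06] op 0.676 ff 0.0
```

Call:
{"name": "jog_arm", "arguments": {
  "translation": [
    [113, 74, 53],
    [113, 74, 53],
    [113, 74, 53],
    [113, 74, 53],
    [113, 74, 53],
    [113, 74, 53]
  ],
  "rot": [
    [0, 0, -5],
    [0, 0, -11],
    [0, 0, -11],
    [0, 0, -11],
    [0, 0, -11],
    [0, 0, -11]
  ]
}}

```text
time: 2.3
tcp_pos: [0.4854, 0.2313, 0.1007]
eef_rot: [-1.74, -2.615, 0.002]
wrist_force: [0.3, -0.2, -0.7]
opening: 0.672
finger_force: 0.0
```

```bash
python3 - <<'E'
from h import *
go(.485,.235,.0125,23)
a,_=save('scene','s1'); b,_=save('top','t1')
a=cv2.resize(a[110:210,350:470],(720,600),interpolation=cv2.INTER_CUBIC); cv2.imwrite('pics/crop3.png',a[:,:,::-1])
E
```

```text
t 2.3 shift mm [ 3.6  1.1 88.2] rot [-0.1  0.  -0.3] alts [[-0.1, 0.0, -0.3], [0.0, 0.1, 179.7]]
tcp [0.4854 0.2313 0.1007] F [ 0.34 -0.2  -0.71] q [ 0.36  0.26  1.92 -0.    0.96 -0.03] op 0.672 ff 0.0
```

View pics/crop3.png

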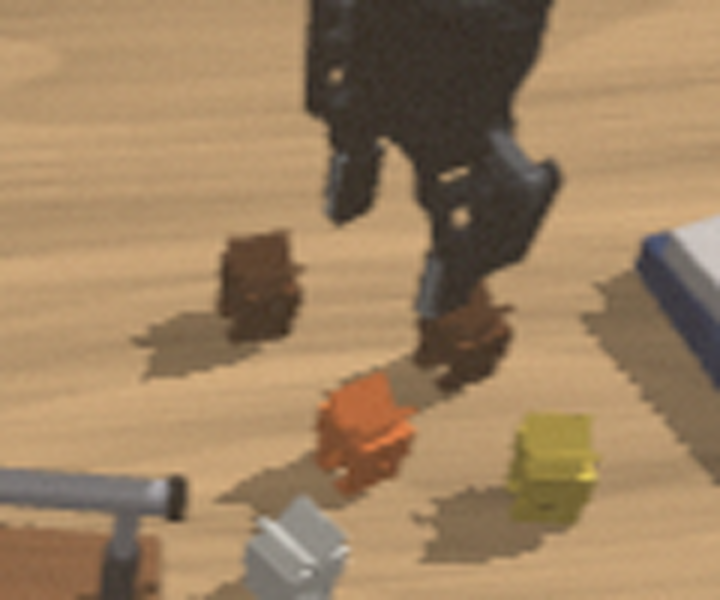

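The picture shows the open fingers (tips at about (345,215) and (430,310) in the crop) above the orange rest, which is at (365,430). Their closing line runs across the rest's groove and the neighbours are clear. Descending.

Call:
{"name": "jog_arm", "arguments": {
  "translation": [
    [4, 1, 40],
    [4, 1, 70],
    [4, 1, 88],
    [4, 1, 88],
    [4, 1, 88]
  ],
  "rot": [
    [0, 0, 0],
    [0, 0, 0],
    [0, 0, 0],
    [0, 0, 0],
    [0, 0, 0]
  ]
}}

```text
time: 2.9
tcp_pos: [0.4859, 0.2357, 0.0136]
eef_rot: [1.741, 2.614, 0.001]
wrist_force: [0.4, 0.2, 0.3]
opening: 0.677
finger_force: 0.0
```

Call:
{"name": "jog_arm", "arguments": {
  "translation": [
    [0, 0, 0],
    [0, 0, 0],
    [0, 0, 0],
    [0, 0, 0],
    [0, 0, 0],
    [0, 0, 0],
    [0, 0, 0]
  ],
  "rot": [
    [0, 0, 0],
    [0, 0, 0],
    [0, 0, 0],
    [0, 0, 0],
    [0, 0, 0],
    [0, 0, 0],
    [0, 0, 0]
  ],
  "grip": -0.5,
  "grip_force": 30
}}

```text
time: 3.6
tcp_pos: [0.4875, 0.237, 0.0148]
eef_rot: [1.738, 2.614, 0.005]
wrist_force: [-0.6, -0.6, 6.0]
opening: 0.248
finger_force: 3.5
```

```bash
python3 - <<'E'
from h import *
print(sense()['wrist_force'],sense()['opening'])
a,_=save('scene','s2'); b,_=save('top','t2')
a=cv2.resize(a[110:210,350:470],(720,600),interpolation=cv2.INTER_CUBIC); cv2.imwrite('pics/crop4.png',a[:,:,::-1])
E
```

```text
[-0.55453058 -0.63508008  5.95332226] 0.2482194124366572
```

View pics/crop4.png

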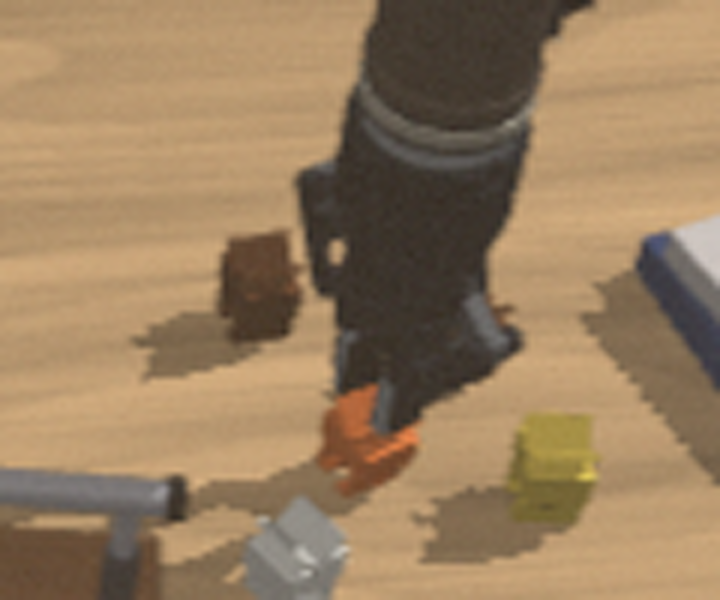

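```bash
python3 - <<'E'
from h import *
s=sense()
for p in ([.4875,.237,.0148],[.4875,.237,.0355],[.498,.242,.0148],[.477,.233,.0148]):
    u,v=proj('scene',p); print(p,(u-350)*6,(v-110)*6, proj('top',p))
for n,box in(('scene',(400,160,428,196)),('top',(212,212,242,240))):
    for k in ('0','1','2'):
        f={'scene':{'0':'scene0','1':'s1','2':'s2'},'top':{'0':'top0','1':'t1','2':'t2'}}[n][k]
        im=cv2.imread(f'pics/{f}.png'); d=np.load(f'pics/{f}.npy'); m=cv2.inRange(cv2.cvtColor(im,cv2.COLOR_BGR2HSV),(3,150,60),(15,255,255)); u0,v0,u1,v1=box
        v,u=np.nonzero(m[v0:v1,u0:u1]); u=u+u0; v=v+v0; P=pts(n,u,v,d)
        print(n,k,len(u),'u',u.min(),u.max(),'v',v.min(),v.max(), 'topP',P[P[:,2]>.035].mean(0).round(4) if (P[:,2]>.035).any() else None, P[:,2].max().round(4))
E
```

```text
[0.4875, 0.237, 0.0148] 359.9308897592957 446.47177609608246 (np.float64(226.5786516712344), np.float64(225.3879026829899))
[0.4875, 0.237, 0.0355] 367.0025204840722 416.3615747392359 (np.float64(225.38965507194132), np.float64(225.0700774292306))
[0.498, 0.242, 0.0148] 376.040469140906 462.8708627512817 (np.float64(224.92294529706186), np.float64(222.02118652222384))
[0.477, 0.233, 0.0148] 346.094855091525 430.04890355471116 (np.float64(227.9109198132008), np.float64(228.76726718857776))
scene 0 196 u 403 418 v 172 191 topP [0.4858 0.2354 0.0403] 0.0489
scene 1 197 u 403 418 v 172 191 topP [0.4961 0.2316 0.0519] 1.0322
scene 2 143 u 403 419 v 174 191 topP [0.4907 0.2311 0.0415] 0.0555
top 0 143 u 219 233 v 220 233 topP [0.4838 0.235  0.0425] 0.0545
top 1 74 u 226 233 v 220 231 topP [0.4809 0.217  0.1029] 0.4348
top 2 15 u 230 233 v 222 228 topP [0.4801 0.2159 0.0713] 0.1766
```

```bash
python3 - <<'E'
from h import *
d=np.load('pics/s1.npy')
for c in ((340,200),(345,212),(430,290),(430,305)):
    u,v=350+c[0]//6,110+c[1]//6; print('s1',c,pts('scene',[u],[v],d)[0].round(4))
print([((a-350)*6,(b-110)*6) for a,b in [proj('scene',[.4854,.2313,.1007])]])
d=np.load('pics/s2.npy')
for c in ((384,385),(384,400),(384,415),(384,425),(350,385)):
    u,v=350+c[0]//6,110+c[1]//6; print('s2',c,pts('scene',[u],[v],d)[0].round(4))
s=sense(); print(s['tcp_pos'],s['eef_rot'],s['joint_pos'])
E
```

```text
s1 (340, 200) [0.4653 0.21   0.1535]
s1 (345, 212) [0.4602 0.2157 0.1408]
s1 (430, 290) [0.5224 0.2345 0.1545]
s1 (430, 305) [0.5197 0.237  0.1443]
[(np.float64(376.4849583188825), np.float64(314.1672061804186))]
s2 (384, 385) [0.5053 0.2337 0.077 ]
s2 (384, 400) [0.5099 0.233  0.0743]
s2 (384, 415) [0.5069 0.2363 0.0588]
s2 (384, 425) [0.5072 0.2368 0.0551]
s2 (350, 385) [0.4819 0.2269 0.0523]
[0.48746944 0.23701091 0.01474645] [1.73814274 2.61382174 0.0051642 ] [ 3.72370857e-01  4.01160648e-01  1.94422903e+00 -3.44514488e-04
  7.92012213e-01 -2.45140969e-02]
```

The depth readings put the fingertips about 35 mm above the reported TCP: tips at z≈0.05, on the rest's shoulders. I'll reopen and feel downwards.

Call:
{"name": "jog_arm", "arguments": {
  "translation": [
    [0, 0, 0],
    [0, 0, 0],
    [0, 0, 0],
    [0, 0, 0],
    [0, 0, 3],
    [0, 0, 6],
    [0, 0, 6]
  ],
  "rot": [
    [0, 0, 0],
    [0, 0, 0],
    [0, 0, 0],
    [0, 0, 0],
    [0, 0, 0],
    [0, 0, 0],
    [0, 0, 0]
  ],
  "grip": 0.4
}}

```text
time: 4.4
tcp_pos: [0.4847, 0.236, 0.0059]
eef_rot: [-1.739, -2.615, 0.002]
wrist_force: [0.2, -0.5, -0.4]
opening: 0.702
finger_force: 0.0
```

Call:
{"name": "jog_arm", "arguments": {
  "translation": [
    [0, 0, 3],
    [0, 0, 5],
    [0, 0, 5]
  ],
  "rot": [
    [0, 0, 0],
    [0, 0, 0],
    [0, 0, 0]
  ]
}}

```text
time: 4.7
tcp_pos: [0.485, 0.2362, 0.0012]
eef_rot: [-1.74, -2.615, 0.001]
wrist_force: [1.2, 0.6, -0.3]
opening: 0.7
finger_force: 0.0
```

```bash
python3 - <<'E'
from h import *
a,d=save('scene','s3'); save('top','t3'); print(sense()['tcp_pos'],sense()['wrist_force'])
a=cv2.resize(a[110:210,350:470],(720,600),interpolation=cv2.INTER_CUBIC); cv2.imwrite('pics/crop5.png',a[:,:,::-1])
E
```

```text
[0.48532745 0.23628445 0.00156663] [-0.30247669  0.04857636 -0.37373581]
```

View pics/crop5.png

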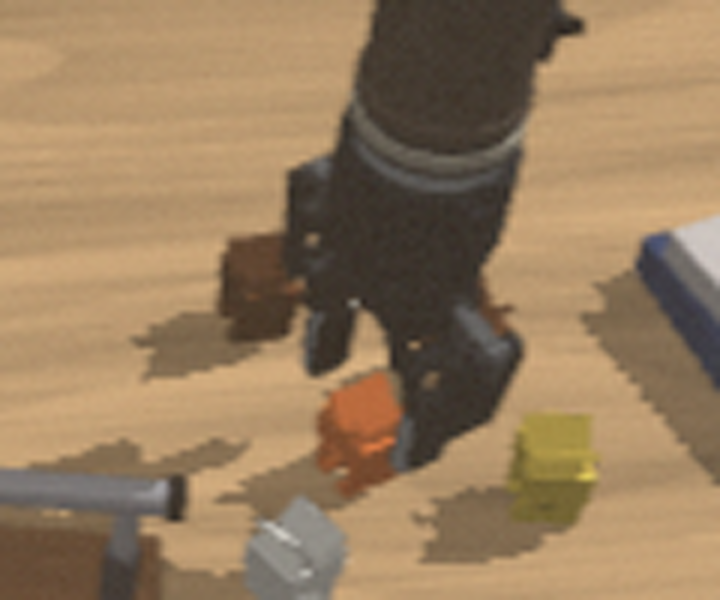

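The fingers straddle the orange rest, with tips at crop (405,468) and (320,372). They are at z≈0.033 while the TCP reads 0.0015, so the real tips are 20–30 mm short of the reported TCP. I'll go 12 mm lower and close.

Call:
{"name": "jog_arm", "arguments": {
  "translation": [
    [0, 0, 6],
    [0, 0, 12],
    [0, 0, 12],
    [0, 0, 12]
  ],
  "rot": [
    [0, 0, 0],
    [0, 0, 0],
    [0, 0, 0],
    [0, 0, 0]
  ]
}}

```text
time: 5.2
tcp_pos: [0.485, 0.2361, -0.0108]
eef_rot: [-1.74, -2.615, 0.001]
wrist_force: [-0.8, -0.2, -0.4]
opening: 0.701
finger_force: 0.0
```

Call:
{"name": "jog_arm", "arguments": {
  "translation": [
    [0, 0, 0],
    [0, 0, 0],
    [0, 0, 0],
    [0, 0, 0],
    [0, 0, 0],
    [0, 0, 0]
  ],
  "rot": [
    [0, 0, 0],
    [0, 0, 0],
    [0, 0, 0],
    [0, 0, 0],
    [0, 0, 0],
    [0, 0, 0]
  ],
  "grip": -1,
  "grip_force": 30
}}

```text
time: 5.8
tcp_pos: [0.4857, 0.2364, -0.01]
eef_rot: [1.74, 2.615, 0.001]
wrist_force: [-0.2, 0.3, 2.6]
opening: 0.387
finger_force: 31.8
```

Gripped: opening 0.387 is about 33 mm, at 32 N. Lifting and going above the bar.

Call:
{"name": "jog_arm", "arguments": {
  "translation": [
    [0, 0, -20],
    [0, 0, -60],
    [0, 0, -100],
    [0, 0, -140],
    [0, 0, -140]
  ],
  "rot": [
    [0, 0, 0],
    [0, 0, 0],
    [0, 0, 0],
    [0, 0, 0],
    [0, 0, 0]
  ]
}}

```text
time: 6.3
tcp_pos: [0.4903, 0.2383, 0.136]
eef_rot: [1.736, 2.61, 0.016]
wrist_force: [0.8, 0.1, -0.6]
opening: 0.39
finger_force: 31.5
```

```bash
python3 -c "
from h import *
go(.545,.025,.115,-11.5)"
```

```text
t 6.3 shift mm [-217.9  -32.3   20.6] rot [ 0.7 -0.2 34.2] alts [[0.7, -0.2, 34.2], [0.3, 0.9, -145.8]]
tcp [0.4903 0.2383 0.136 ] F [ 0.83  0.14 -0.61] q [ 0.37  0.22  1.89  0.    1.02 -0.02] op 0.39 ff 31.5
```

Call:
{"name": "jog_arm", "arguments": {
  "translation": [
    [-45, -7, 0],
    [-90, -14, 0],
    [-135, -20, 0],
    [-180, -26, 0],
    [-218, -32, 0],
    [-218, -32, 8],
    [-218, -32, 8],
    [-218, -32, 8]
  ],
  "rot": [
    [0, 0, 7],
    [0, 0, 14],
    [0, 0, 21],
    [0, 0, 28],
    [0, 0, 34],
    [0, 0, 34],
    [0, 0, 34],
    [0, 0, 34]
  ]
}}

```text
time: 7.1
tcp_pos: [0.5387, 0.0237, 0.1203]
eef_rot: [-2.426, -1.992, 0.003]
wrist_force: [0.9, 0.5, -1.1]
opening: 0.391
finger_force: 31.5
```

```bash
python3 - <<'E'
from h import *
go(.545,.025,.115,-11.5)
a,d=save('scene','s4'); b,_=save('top','t4')
c=cv2.resize(a[130:230,280:400],(720,600),interpolation=cv2.INTER_CUBIC)
cv2.imwrite('pics/crop6.png',c[:,:,::-1])
E
```

```text
t 7.1 shift mm [2.5 6.  5.3] rot [-0.2 -0.   0.3] alts [[-0.2, -0.0, 0.3], [0.0, -0.3, -179.7]]
tcp [0.5387 0.0237 0.1203] F [ 0.89  0.53 -1.1 ] q [-0.04  0.24  1.9   0.    1.01  0.16] op 0.391 ff 31.5
```

View pics/crop6.png

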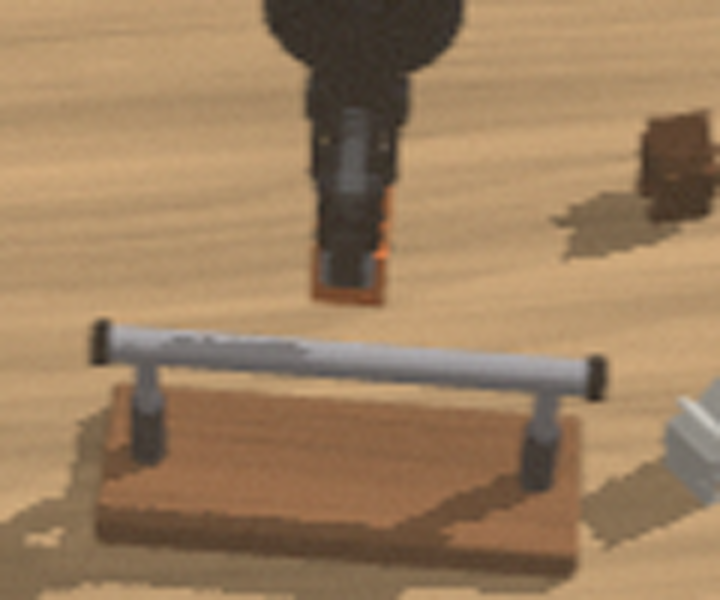

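```bash
python3 - <<'E'
from h import *
a=cv2.imread('pics/s4.png'); d=np.load('pics/s4.npy')
for dz in (0,.0195,.025,.03):
    for off in (.009,):
        u,v=proj('scene',[.5387+.98*off,.0237-.2*off,.1203+dz-.0095]); print(dz,(u-280)*6,(v-130)*6)
m=cv2.inRange(cv2.cvtColor(a,cv2.COLOR_BGR2HSV),(3,130,40),(15,255,255)); m[:165]=0;m[182:]=0;m[:,:330]=0;m[:,346:]=0
v,u=np.nonzero(m);P=pts('scene',u,v,d);print(len(u),u.min(),u.max(),v.min(),v.max());
for r in range(v.min(),v.max()+1):
    q=P[v==r]; print(r,np.median(q,0).round(4))
b=cv2.imread('pics/t4.png'); m=cv2.inRange(cv2.cvtColor(b,cv2.COLOR_BGR2HSV),(3,130,40),(15,255,255)); m[:,:275]=0;m[:,310:]=0
v,u=np.nonzero(m);print('top',[(x,y) for x,y in zip(u,v) if 190<y<215])
E
```

```text
0 341.3704087396152 324.2185316161641
0.0195 343.2953800175137 292.78840282838365
0.025 343.8470013584523 283.7817594634391
0.03 344.35185355830686 275.5387431429349
60 332 344 165 180
165 [0.566  0.0324 0.1977]
166 [0.5697 0.0318 0.1983]
167 [0.5709 0.0306 0.1964]
168 [0.5747 0.03   0.1971]
169 [0.5472 0.037  0.1635]
170 [0.5711 0.0311 0.1863]
171 [0.5541 0.0333 0.164 ]
172 [0.5566 0.0333 0.1632]
173 [0.5555 0.0202 0.1602]
174 [0.5549 0.0205 0.1559]
175 [0.556  0.0204 0.1536]
176 [0.5557 0.0206 0.1496]
177 [0.5493 0.0112 0.1404]
178 [0.5515 0.0219 0.1375]
179 [0.5508 0.0222 0.1334]
180 [0.5526 0.0267 0.1313]
top [(np.int64(275), np.int64(206)), (np.int64(276), np.int64(206)), (np.int64(278), np.int64(206)), (np.int64(279), np.int64(206)), (np.int64(275), np.int64(207)), (np.int64(276), np.int64(207)), (np.int64(277), np.int64(207)), (np.int64(278), np.int64(207)), (np.int64(279), np.int64(207)), (np.int64(280), np.int64(207)), (np.int64(275), np.int64(208)), (np.int64(276), np.int64(208)), (np.int64(277), np.int64(208)), (np.int64(278), np.int64(208)), (np.int64(279), np.int64(208))
[... 3013 characters left out ...]
.int64(276), np.int64(214)), (np.int64(277), np.int64(214)), (np.int64(278), np.int64(214)), (np.int64(279), np.int64(214)), (np.int64(280), np.int64(214)), (np.int64(281), np.int64(214)), (np.int64(282), np.int64(214)), (np.int64(283), np.int64(214)), (np.int64(284), np.int64(214)), (np.int64(285), np.int64(214)), (np.int64(293), np.int64(214)), (np.int64(294), np.int64(214)), (np.int64(295), np.int64(214)), (np.int64(296), np.int64(214)), (np.int64(297), np.int64(214)), (np.int64(298), np.int64(214)), (np.int64(299), np.int64(214)), (np.int64(300), np.int64(214)), (np.int64(301), np.int64(214)), (np.int64(302), np.int64(214)), (np.int64(303), np.int64(214)), (np.int64(304), np.int64(214))]
```

The rest is held upright. Its lower edge sits at crop (348,303), which matches origin = TCP + 19.5 mm. I'll align over the bar's axis and come down to just above touch.

Call:
{"name": "jog_arm", "arguments": {
  "translation": [
    [2.5, 6, 5],
    [2.5, 6, 15],
    [2.5, 6, 24],
    [2.5, 6, 28],
    [2.5, 6, 28]
  ],
  "rot": [
    [0, 0, 0.3],
    [0, 0, 0.3],
    [0, 0, 0.3],
    [0, 0, 0.3],
    [0, 0, 0.3]
  ]
}}

```text
time: 7.7
tcp_pos: [0.5452, 0.0243, 0.0922]
eef_rot: [-2.432, -1.985, 0.004]
wrist_force: [0.7, 0.3, -0.5]
opening: 0.385
finger_force: 31.5
```

```bash
python3 -c "
from h import *
go(.545,.025,.088,-11.5)"
```

```text
t 7.7 shift mm [ 0.6 -0.3  4.2] rot [-0.2  0.  -0. ] alts [[-0.2, 0.0, -0.0], [0.0, 0.3, 180.0]]
tcp [0.5452 0.0243 0.0922] F [ 0.68  0.32 -0.49] q [-0.04  0.29  1.9  -0.    0.95  0.17] op 0.385 ff 31.5
```

Call:
{"name": "jog_arm", "arguments": {
  "translation": [
    [0, 0, 2],
    [0, 0, 4],
    [0, 0, 6],
    [0, 0, 6]
  ],
  "rot": [
    [0, 0, 0],
    [0, 0, 0],
    [0, 0, 0],
    [0, 0, 0]
  ]
}}

```text
time: 8.1
tcp_pos: [0.5464, 0.0241, 0.0875]
eef_rot: [-2.434, -1.986, 0.0]
wrist_force: [-0.5, -0.2, -1.7]
opening: 0.385
finger_force: 31.5
```

Call:
{"name": "jog_arm", "arguments": {
  "translation": [
    [0, 0, 1],
    [0, 0, 2],
    [0, 0, 2]
  ],
  "rot": [
    [0, 0, 0],
    [0, 0, 0],
    [0, 0, 0]
  ]
}}

```text
time: 8.4
tcp_pos: [0.5464, 0.0241, 0.0856]
eef_rot: [-2.434, -1.986, 0.0]
wrist_force: [-0.8, -0.2, -0.3]
opening: 0.389
finger_force: 31.5
```

Call:
{"name": "jog_arm", "arguments": {
  "translation": [
    [0, 0, 1],
    [0, 0, 2],
    [0, 0, 2]
  ],
  "rot": [
    [0, 0, 0],
    [0, 0, 0],
    [0, 0, 0]
  ]
}}

```text
time: 8.7
tcp_pos: [0.5465, 0.0243, 0.0846]
eef_rot: [-2.433, -1.986, 0.0]
wrist_force: [-2.3, 0.7, 5.3]
opening: 0.383
finger_force: 32.1
```

Call:
{"name": "jog_arm", "arguments": {
  "translation": [
    [0, -1.5, 1],
    [0, -1.5, 2],
    [0, -1.5, 2]
  ],
  "rot": [
    [0, 0, 0],
    [0, 0, 0],
    [0, 0, 0]
  ]
}}

```text
time: 9.0
tcp_pos: [0.5466, 0.0244, 0.0836]
eef_rot: [2.432, 1.986, 0.003]
wrist_force: [-1.3, -0.4, 8.2]
opening: 0.389
finger_force: 32.3
```

Call:
{"name": "jog_arm", "arguments": {
  "translation": [
    [0, 0, 1],
    [0, 0, 2],
    [0, 0, 2]
  ],
  "rot": [
    [0, 0, 0],
    [0, 0, 0],
    [0, 0, 0]
  ]
}}

```text
time: 9.3
tcp_pos: [0.5466, 0.0245, 0.0815]
eef_rot: [2.432, 1.986, 0.004]
wrist_force: [-1.2, 0.7, 6.7]
opening: 0.387
finger_force: 32.1
```

Call:
{"name": "jog_arm", "arguments": {
  "translation": [
    [0, 0, 1],
    [0, 0, 2],
    [0, 0, 2]
  ],
  "rot": [
    [0, 0, 0],
    [0, 0, 0],
    [0, 0, 0]
  ]
}}

```text
time: 9.6
tcp_pos: [0.5462, 0.0245, 0.0785]
eef_rot: [2.432, 1.986, 0.003]
wrist_force: [0.7, 0.4, 2.1]
opening: 0.386
finger_force: 31.7
```

Call:
{"name": "jog_arm", "arguments": {
  "translation": [
    [0, 0, 1],
    [0, 0, 2],
    [0, 0, 2]
  ],
  "rot": [
    [0, 0, 0],
    [0, 0, 0],
    [0, 0, 0]
  ]
}}

```text
time: 9.9
tcp_pos: [0.5454, 0.0243, 0.075]
eef_rot: [2.433, 1.986, 0.001]
wrist_force: [3.2, 0.2, -2.1]
opening: 0.389
finger_force: 31.2
```

Call:
{"name": "jog_arm", "arguments": {
  "translation": [
    [0, 0, 1],
    [0, 0, 1]
  ],
  "rot": [
    [0, 0, 0],
    [0, 0, 0]
  ]
}}

```text
time: 10.1
tcp_pos: [0.5451, 0.0243, 0.0739]
eef_rot: [2.434, 1.986, -0.0]
wrist_force: [3.8, -0.4, -5.1]
opening: 0.389
finger_force: 30.9
```

Call:
{"name": "jog_arm", "arguments": {
  "translation": [
    [0, 0, 1],
    [0, 0, 1]
  ],
  "rot": [
    [0, 0, 0],
    [0, 0, 0]
  ]
}}

```text
time: 10.3
tcp_pos: [0.5449, 0.0243, 0.0731]
eef_rot: [2.434, 1.986, -0.0]
wrist_force: [4.2, -0.3, -6.0]
opening: 0.386
finger_force: 30.9
```

Call:
{"name": "jog_arm", "arguments": {
  "translation": [
    [0, 1, 1],
    [0, 1, 1]
  ],
  "rot": [
    [0, 0, 0],
    [0, 0, 0]
  ]
}}

```text
time: 10.5
tcp_pos: [0.5453, 0.0243, 0.0721]
eef_rot: [-2.433, -1.986, 0.002]
wrist_force: [1.9, -1.2, -5.5]
opening: 0.389
finger_force: 30.9
```

Call:
{"name": "jog_arm", "arguments": {
  "translation": [
    [0, 0.5, 1],
    [0, 0.5, 1]
  ],
  "rot": [
    [0, 0, 0],
    [0, 0, 0]
  ]
}}

```text
time: 10.7
tcp_pos: [0.5456, 0.0242, 0.0711]
eef_rot: [-2.433, -1.985, 0.002]
wrist_force: [1.2, -0.6, -5.1]
opening: 0.385
finger_force: 30.9
```

Call:
{"name": "jog_arm", "arguments": {
  "translation": [
    [0, 0, 0.7],
    [0, 0, 0.7]
  ],
  "rot": [
    [0, 0, 0],
    [0, 0, 0]
  ]
}}

```text
time: 10.9
tcp_pos: [0.5457, 0.0243, 0.0706]
eef_rot: [-2.433, -1.986, 0.002]
wrist_force: [0.4, 0.1, -4.4]
opening: 0.387
finger_force: 30.9
```

Call:
{"name": "jog_arm", "arguments": {
  "translation": [
    [0, 0, 0.7],
    [0, 0, 0.7]
  ],
  "rot": [
    [0, 0, 0],
    [0, 0, 0]
  ]
}}

```text
time: 11.1
tcp_pos: [0.546, 0.0242, 0.0701]
eef_rot: [-2.433, -1.986, 0.001]
wrist_force: [1.0, -0.0, -4.6]
opening: 0.392
finger_force: 31.0
```

Call:
{"name": "jog_arm", "arguments": {
  "translation": [
    [0, 0, 0.7],
    [0, 0, 0.7]
  ],
  "rot": [
    [0, 0, 0],
    [0, 0, 0]
  ]
}}

```text
time: 11.3
tcp_pos: [0.5462, 0.0242, 0.0697]
eef_rot: [-2.433, -1.986, 0.001]
wrist_force: [-1.2, 0.8, -2.3]
opening: 0.389
finger_force: 31.3
```

Call:
{"name": "jog_arm", "arguments": {
  "translation": [
    [0, 0, 0.7],
    [0, 0, 0.7]
  ],
  "rot": [
    [0, 0, 0],
    [0, 0, 0]
  ]
}}

```text
time: 11.5
tcp_pos: [0.5462, 0.0242, 0.0696]
eef_rot: [-2.433, -1.986, 0.001]
wrist_force: [-3.0, 0.4, 4.5]
opening: 0.391
finger_force: 31.9
```

Call:
{"name": "jog_arm", "arguments": {
  "translation": [
    [0, 0, 0.5],
    [0, 0, 0.5]
  ],
  "rot": [
    [0, 0, 0],
    [0, 0, 0]
  ]
}}

```text
time: 11.7
tcp_pos: [0.5463, 0.0242, 0.0696]
eef_rot: [-2.433, -1.986, 0.001]
wrist_force: [-4.9, 0.0, 7.1]
opening: 0.387
finger_force: 32.3
```

Home: the force turned positive and the position stopped at TCP 0.0696. Releasing.

Call:
{"name": "jog_arm", "arguments": {
  "translation": [
    [0, -0.5, -1],
    [0, -0.5, -1],
    [0, -0.5, -1],
    [0, -0.5, -1],
    [0, -0.5, -1],
    [0, -0.5, -1]
  ],
  "rot": [
    [0, 0, 0],
    [0, 0, 0],
    [0, 0, 0],
    [0, 0, 0],
    [0, 0, 0],
    [0, 0, 0]
  ],
  "grip": 0.35
}}

```text
time: 12.3
tcp_pos: [0.5461, 0.0242, 0.0693]
eef_rot: [2.434, 1.986, 0.0]
wrist_force: [0.3, -0.9, -1.3]
opening: 0.672
finger_force: 0.0
```

Call:
{"name": "jog_arm", "arguments": {
  "translation": [
    [0, 0, -20],
    [0, 0, -50],
    [0, 0, -100],
    [0, 0, -100]
  ],
  "rot": [
    [0, 0, 0],
    [0, 0, 0],
    [0, 0, 0],
    [0, 0, 0]
  ]
}}

```text
time: 12.7
tcp_pos: [0.5521, 0.0241, 0.1769]
eef_rot: [2.426, 1.98, 0.017]
wrist_force: [0.9, 0.4, 1.1]
opening: 0.673
finger_force: 0.0
```

```bash
python3 - <<'E'
from h import *
go(.575,-.28,.1,99)
a,d=save('scene','s5')
c=cv2.resize(a[150:230,280:400],(780,520),interpolation=cv2.INTER_CUBIC)
cv2.imwrite('pics/crop7.png',c[:,:,::-1])
E
```

```text
t 12.7 shift mm [-293.5   82.2   77.4] rot [ 0.6 -0.6 69.4] alts [[0.7, 0.7, -110.6], [0.6, -0.6, 69.4]]
tcp [0.5521 0.0241 0.1769] F [0.91 0.43 1.07] q [-0.04  0.18  1.84  0.    1.1   0.17] op 0.673 ff 0.0
```

View pics/crop7.png

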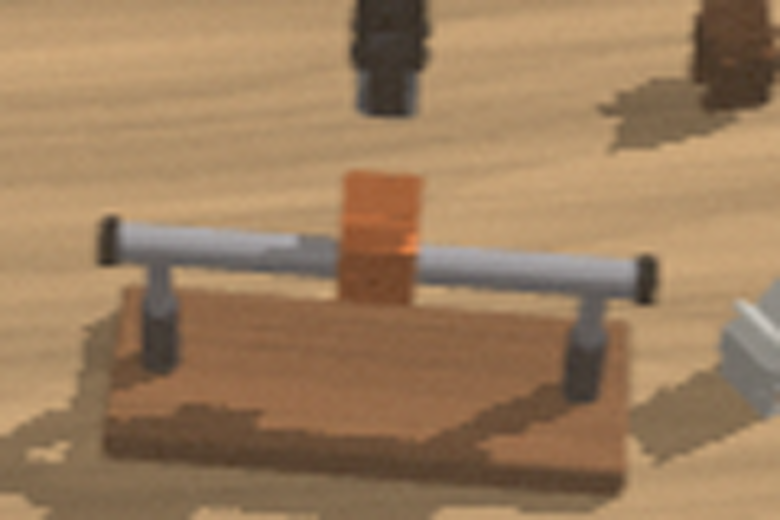

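The rest is home on the bar, close to the middle: crop (380,240), upright with the arms around the bar. Next is a precise pen measurement and the rest's position along the bar.

```bash
python3 - <<'E'
from h import *
for n,f in(('top','top0'),('scene','s5')):
    im=cv2.imread(f'pics/{f}.png'); S=cv2.cvtColor(im,cv2.COLOR_BGR2HSV)[:,:,1].astype(np.float32)
    c=np.array([.5755,-.2785]); 
    best=None
    a=np.radians(9); e=np.array([np.cos(a),np.sin(a)]); w=np.array([-e[1],e[0]])
    T=np.arange(-.085,.0851,.005); O=np.arange(-.012,.0121,.001)
    g=np.array([[proj(n,[*(c+t*e+o*w),.0055]) for o in O] for t in T],np.float32)
    V=cv2.remap(S,g[:,:,0],g[:,:,1],cv2.INTER_LINEAR)
    bg=np.median(V[:,[0,1,2,-3,-2,-1]],1)
    W=np.clip(bg[:,None]-V,0,None); W[W<0.25*W.max()]=0
    cen=(W*O).sum(1)/np.maximum(W.sum(1),1e-6)
    print(n,[(int(round(t*1e3)),int(m),round(x*1e3,1),int(s/100)) for t,m,x,s in zip(T,V.min(1),cen,W.sum(1))])
im=cv2.imread('pics/s5.png'); d=np.load('pics/s5.npy'); m=cv2.inRange(cv2.cvtColor(im,cv2.COLOR_BGR2HSV),(2,170,60),(15,255,255)); m[:174]=0;m[198:]=0;m[:,328:]&=m[:,328:];m[:,:328]=0;m[:,350:]=0
v,u=np.nonzero(m);P=pts('scene',u,v,d); e=np.array([.1995,.98]); k=P[:,2]>.1
t=(P[k][:,:2]-[.5448,.0252])@e; print('clip along bar',np.percentile(t,[2,50,98]).round(4),len(t),'u',u[k].min(),u[k].max(),P[k].mean(0))
for r in range(176,188,3): print(r,u[v==r].min(),u[v==r].max())
E
```

```text
top [(-85, 123, np.float64(0.0), 0), (-80, 123, np.float64(0.0), 0), (-75, 125, np.float64(0.0), 0), (-70, 119, np.float64(0.0), 0), (-65, 83, np.float64(-1.0), 1), (-60, 32, np.float64(-0.8), 6), (-55, 6, np.float64(-0.7), 9), (-50, 9, np.float64(-0.4), 12), (-45, 4, np.float64(-0.6), 13), (-40, 9, np.float64(-0.6), 13), (-35, 8, np.float64(-0.4), 13), (-30, 6, np.float64(-0.3), 12), (-25, 8, np.float64(-0.4), 13), (-20, 9, np.float64(-0.2), 12), (-15, 7, np.float64(-0.5), 13), (-10, 4, np.float64(-0.5), 14), (-5, 5, np.float64(-0.2), 13), (0, 5, np.float64(-0.2), 13), (5, 6, np.float64(-0.1), 14), (10, 7, np.float64(-0.1), 14), (15, 5, np.float64(-0.0), 14), (20, 7, np.float64(-0.1), 14), (25, 7, np.float64(-0.1), 13), (30, 6, np.float64(0.1), 14), (35, 5, np.float64(0.1), 14), (40, 8, np.float64(0.1), 14), (45, 7, np.float64(-0.2), 13), (50, 5, np.float64(-0.1), 14), (55, 7, np.float64(-0.0), 15), (60, 6, np.float64(-0.1), 13), (65, 19, np.float64(-0.4), 9), (70, 86, np.float64(-0.4), 1), (75, 117, np.float64(0.0), 0), (80, 120, np.float64(0.0), 0), (85, 123, np.float64(0.0), 0)]

[... 690 characters left out ...]
12, np.float64(-0.4), 8), (30, 11, np.float64(-0.0), 8), (35, 10, np.float64(-0.2), 8), (40, 11, np.float64(-0.1), 8), (45, 11, np.float64(-0.0), 8), (50, 9, np.float64(0.2), 7), (55, 14, np.float64(0.1), 8), (60, 19, np.float64(0.3), 7), (65, 43, np.float64(-0.1), 3), (70, 49, np.float64(0.1), 1), (75, 72, np.float64(0.0), 0), (80, 95, np.float64(0.0), 0), (85, 94, np.float64(0.0), 0)]
clip along bar [-0.0113  0.0041  0.0106] 9 u 333 342 [0.55313315 0.02560538 0.11524093]Traceback (most recent call last):
  File "<stdin>", line 17, in <module>
    return umr_minimum(a, axis, None, out, keepdims, initial, where)
ValueError: zero-size array to reduction operation minimum which has no identity
```

```bash
python3 -c "
from h import *
go(.543,-.284,.12,-80.7)"
```

```text
t 12.75 shift mm [-303.3   54.5   54. ] rot [ 0.4 -0.4 69.1] alts [[0.4, -0.4, 69.1], [0.5, 0.5, -110.9]]
tcp [0.5499 0.0241 0.1739] F [-0.03  0.69 -0.1 ] q [-0.04  0.19  1.84 -0.    1.1   0.17] op 0.67 ff 0.0
```

Call:
{"name": "jog_arm", "arguments": {
  "translation": [
    [-38, 7, 0],
    [-76, 14, 0],
    [-114, 20, 7],
    [-152, 27, 14],
    [-190, 34, 20],
    [-228, 41, 25],
    [-266, 48, 35],
    [-303, 54, 54]
  ],
  "rot": [
    [0, 0, 8.5],
    [0, 0, 17],
    [0, 0, 25.5],
    [0, 0, 34],
    [0, 0, 42.5],
    [0, 0, 51],
    [0, 0, 59],
    [0, 0, 67]
  ],
  "grip": -0.4
}}

```text
time: 13.55
tcp_pos: [0.5385, -0.2854, 0.1151]
eef_rot: [3.126, 0.304, 0.002]
wrist_force: [-0.3, 0.8, 1.0]
opening: 0.299
finger_force: 0.0
```

Call:
{"name": "jog_arm", "arguments": {
  "translation": [
    [0, 0, 0],
    [0, 0, 0],
    [0, 0, 0]
  ],
  "rot": [
    [0, 0, 1],
    [0, 0, 2],
    [0, 0, 2]
  ]
}}

```text
time: 13.85
tcp_pos: [0.5379, -0.2823, 0.1148]
eef_rot: [-3.13, -0.26, 0.001]
wrist_force: [0.1, 0.6, 0.4]
opening: 0.302
finger_force: 0.0
```

```bash
python3 - <<'E'
from h import *
go(.543,-.284,-.01,-80.7)
im,d=save('scene','s6')
E
```

```text
t 13.85 shift mm [  4.9   2.7 124.8] rot [-0.1  0.   0.2] alts [[-0.1, 0.0, 0.2], [-0.1, -0.1, -179.8]]
tcp [ 0.5379 -0.2823  0.1148] F [0.08 0.61 0.4 ] q [-0.56  0.37  1.74  0.    1.04  0.85] op 0.302 ff 0.0
```

Call:
{"name": "jog_arm", "arguments": {
  "translation": [
    [5, 2.5, 40],
    [5, 2.5, 80],
    [5, 2.5, 110],
    [5, 2.5, 121],
    [5, 2.5, 121],
    [5, 2.5, 121]
  ],
  "rot": [
    [0, 0, 0],
    [0, 0, 0],
    [0, 0, 0],
    [0, 0, 0],
    [0, 0, 0],
    [0, 0, 0]
  ]
}}

```text
time: 14.5
tcp_pos: [0.5451, -0.2852, -0.004]
eef_rot: [3.129, 0.26, 0.003]
wrist_force: [-0.6, -0.2, 0.3]
opening: 0.297
finger_force: 0.0
```

Call:
{"name": "jog_arm", "arguments": {
  "translation": [
    [0, 0, 2],
    [0, 0, 5],
    [0, 0, 5]
  ],
  "rot": [
    [0, 0, 0],
    [0, 0, 0],
    [0, 0, 0]
  ]
}}

```text
time: 14.8
tcp_pos: [0.544, -0.2854, -0.0098]
eef_rot: [3.13, 0.258, 0.002]
wrist_force: [-0.8, 0.5, 0.2]
opening: 0.299
finger_force: 0.0
```

Call:
{"name": "jog_arm", "arguments": {
  "translation": [
    [0, 0, 1],
    [0, 0, 3],
    [0, 0, 3]
  ],
  "rot": [
    [0, 0, 0],
    [0, 0, 0],
    [0, 0, 0]
  ]
}}

```text
time: 15.1
tcp_pos: [0.5433, -0.285, -0.0139]
eef_rot: [-3.131, -0.258, 0.001]
wrist_force: [-0.3, -1.1, -0.6]
opening: 0.299
finger_force: 0.0
```

Call:
{"name": "jog_arm", "arguments": {
  "translation": [
    [0, 0, 1],
    [0, 0, 2],
    [0, 0, 2]
  ],
  "rot": [
    [0, 0, 0],
    [0, 0, 0],
    [0, 0, 0]
  ]
}}

```text
time: 15.4
tcp_pos: [0.5434, -0.285, -0.0159]
eef_rot: [-3.131, -0.258, 0.001]
wrist_force: [-0.1, -0.1, 0.6]
opening: 0.302
finger_force: 0.0
```

Call:
{"name": "jog_arm", "arguments": {
  "translation": [
    [0, 0, 1],
    [0, 0, 2],
    [0, 0, 2]
  ],
  "rot": [
    [0, 0, 0],
    [0, 0, 0],
    [0, 0, 0]
  ]
}}

```text
time: 15.7
tcp_pos: [0.5434, -0.285, -0.0178]
eef_rot: [-3.131, -0.258, 0.0]
wrist_force: [0.4, -0.3, 0.7]
opening: 0.295
finger_force: 0.0
```

Call:
{"name": "jog_arm", "arguments": {
  "translation": [
    [0, 0, 1],
    [0, 0, 2],
    [0, 0, 2]
  ],
  "rot": [
    [0, 0, 0],
    [0, 0, 0],
    [0, 0, 0]
  ]
}}

```text
time: 16.0
tcp_pos: [0.5434, -0.285, -0.0198]
eef_rot: [-3.131, -0.258, 0.0]
wrist_force: [-0.4, 0.7, 0.4]
opening: 0.3
finger_force: 0.0
```

Call:
{"name": "jog_arm", "arguments": {
  "translation": [
    [0, 0, 1],
    [0, 0, 2],
    [0, 0, 2]
  ],
  "rot": [
    [0, 0, 0],
    [0, 0, 0],
    [0, 0, 0]
  ]
}}

```text
time: 16.3
tcp_pos: [0.5434, -0.285, -0.0218]
eef_rot: [-3.131, -0.258, 0.0]
wrist_force: [0.6, 0.2, -0.9]
opening: 0.302
finger_force: 0.0
```

Call:
{"name": "jog_arm", "arguments": {
  "translation": [
    [0, 0, 1],
    [0, 0, 2],
    [0, 0, 2]
  ],
  "rot": [
    [0, 0, 0],
    [0, 0, 0],
    [0, 0, 0]
  ]
}}

```text
time: 16.6
tcp_pos: [0.5434, -0.285, -0.0238]
eef_rot: [-3.131, -0.258, 0.0]
wrist_force: [-0.3, -0.1, -0.0]
opening: 0.296
finger_force: 0.0
```

Call:
{"name": "jog_arm", "arguments": {
  "translation": [
    [0, 0, 1],
    [0, 0, 2],
    [0, 0, 2]
  ],
  "rot": [
    [0, 0, 0],
    [0, 0, 0],
    [0, 0, 0]
  ]
}}

```text
time: 16.9
tcp_pos: [0.5434, -0.285, -0.0258]
eef_rot: [-3.131, -0.258, 0.0]
wrist_force: [0.1, 1.2, -0.1]
opening: 0.301
finger_force: 0.0
```

```bash
python3 - <<'E'
from h import *
im,d=save('scene','s7'); cv2.imwrite('pics/crop8.png',np.ascontiguousarray(cv2.resize(im[170:260,180:270],(600,600),interpolation=cv2.INTER_CUBIC)[:,:,::-1]))
b=cv2.cvtColor(im,cv2.COLOR_RGB2HSV); 
v,u=np.mgrid[185:250,195:250]; v=v.ravel();u=u.ravel(); P=pts('scene',u,v,d)
k=(P[:,2]>.02)&(np.hypot(P[:,0]-.543,P[:,1]+.285)<.06)
print('n',k.sum(),'lowest rows', sorted([(int(v[i]),int(u[i]),P[i].round(3).tolist(),b[v[i],u[i]].tolist()) for i in np.nonzero(k)[0]],key=lambda q:-q[0])[:10])
print([proj('scene',[.543,-.284,z]) for z in (0,.0055,.02)])
E
```

```text
n 1068 lowest rows [(220, 208, [0.556, -0.308, 0.021], [19, 64, 56]), (220, 212, [0.558, -0.298, 0.022], [11, 36, 79]), (219, 208, [0.557, -0.307, 0.026], [14, 51, 55]), (219, 209, [0.554, -0.305, 0.023], [19, 54, 66]), (219, 210, [0.555, -0.303, 0.023], [18, 31, 83]), (219, 211, [0.556, -0.3, 0.024], [13, 26, 87]), (219, 212, [0.557, -0.297, 0.025], [15, 51, 80]), (219, 213, [0.556, -0.295, 0.023], [17, 98, 104]), (218, 208, [0.555, -0.307, 0.028], [14, 79, 55]), (218, 209, [0.552, -0.305, 0.024], [15, 47, 65])]
[(np.float64(218.75600278246174), np.float64(220.1133677169002)), (np.float64(218.45074641719285), np.float64(218.83892157273556)), (np.float64(217.63621857177824), np.float64(215.43826563231295))]
```

View pics/crop8.png

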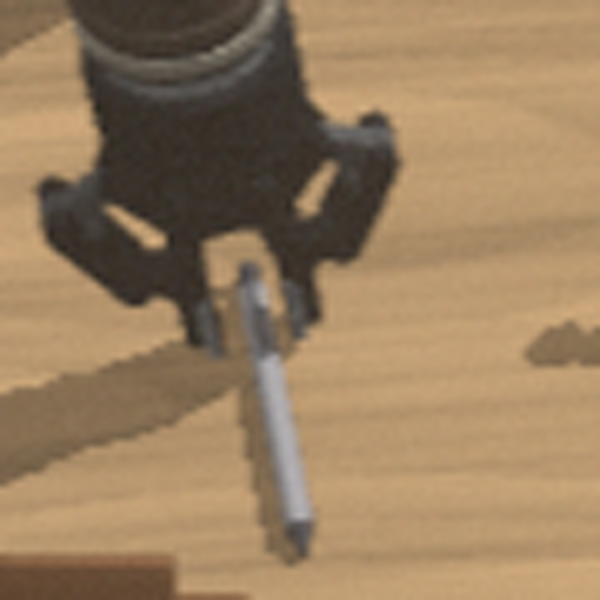

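The fingers straddle the pen evenly: tips at crop (215,352) and (300,335), pen shaft between them at (258,300), point towards +x at (300,550). The tips are still about 1 cm above the table, so I keep feeling down.

Call:
{"name": "jog_arm", "arguments": {
  "translation": [
    [0, 0, 1.5],
    [0, 0, 3],
    [0, 0, 3]
  ],
  "rot": [
    [0, 0, 0],
    [0, 0, 0],
    [0, 0, 0]
  ]
}}

```text
time: 17.25
tcp_pos: [0.5433, -0.2849, -0.0289]
eef_rot: [-3.131, -0.258, 0.001]
wrist_force: [0.5, 0.3, -0.0]
opening: 0.303
finger_force: 0.0
```

Call:
{"name": "jog_arm", "arguments": {
  "translation": [
    [0, 0, 1],
    [0, 0, 2],
    [0, 0, 2]
  ],
  "rot": [
    [0, 0, 0],
    [0, 0, 0],
    [0, 0, 0]
  ]
}}

```text
time: 17.55
tcp_pos: [0.5434, -0.285, -0.0308]
eef_rot: [-3.131, -0.258, 0.0]
wrist_force: [-0.5, 0.3, 0.2]
opening: 0.301
finger_force: 0.0
```

Call:
{"name": "jog_arm", "arguments": {
  "translation": [
    [0, 0, 1],
    [0, 0, 2],
    [0, 0, 2]
  ],
  "rot": [
    [0, 0, 0],
    [0, 0, 0],
    [0, 0, 0]
  ]
}}

```text
time: 17.85
tcp_pos: [0.5436, -0.2851, -0.0317]
eef_rot: [-3.131, -0.259, 0.0]
wrist_force: [-1.1, 1.6, 6.4]
opening: 0.298
finger_force: 2.8
```

Table touched at TCP z ≈ -0.0315. I'll raise 5 mm and close on the pen.

Call:
{"name": "jog_arm", "arguments": {
  "translation": [
    [0, 0, -5],
    [0, 0, -5],
    [0, 0, -5]
  ],
  "rot": [
    [0, 0, 0],
    [0, 0, 0],
    [0, 0, 0]
  ]
}}

```text
time: 18.15
tcp_pos: [0.5438, -0.2852, -0.0275]
eef_rot: [3.131, 0.258, 0.001]
wrist_force: [0.3, -0.2, 0.8]
opening: 0.301
finger_force: 0.0
```

Call:
{"name": "jog_arm", "arguments": {
  "translation": [
    [0, 0, 0],
    [0, 0, 0],
    [0, 0, 0],
    [0, 0, 0],
    [0, 0, 0]
  ],
  "rot": [
    [0, 0, 0],
    [0, 0, 0],
    [0, 0, 0],
    [0, 0, 0],
    [0, 0, 0]
  ],
  "grip": -1,
  "grip_force": 30
}}

```text
time: 18.65
tcp_pos: [0.5434, -0.285, -0.0277]
eef_rot: [-3.131, -0.259, 0.001]
wrist_force: [-0.0, 1.1, 0.9]
opening: 0.107
finger_force: 30.4
```

Call:
{"name": "jog_arm", "arguments": {
  "translation": [
    [0, 0, 0],
    [0, 0, 0],
    [0, 0, 1],
    [0, 0, 2],
    [0, 0, 2]
  ],
  "rot": [
    [0, 0, 0],
    [0, 0, 0],
    [0, 0, 0],
    [0, 0, 0],
    [0, 0, 0]
  ],
  "grip": -0.6
}}

```text
time: 19.15
tcp_pos: [0.5434, -0.285, -0.0299]
eef_rot: [-3.131, -0.258, 0.001]
wrist_force: [0.6, 0.2, -0.5]
opening: 0.194
finger_force: 0.0
```

Call:
{"name": "jog_arm", "arguments": {
  "translation": [
    [0, 0, 0],
    [0, 0, 0],
    [0, 0, 0],
    [0, 0, 0],
    [0, 0, 0]
  ],
  "rot": [
    [0, 0, 0],
    [0, 0, 0],
    [0, 0, 0],
    [0, 0, 0],
    [0, 0, 0]
  ],
  "grip": -1,
  "grip_force": 30
}}

```text
time: 19.65
tcp_pos: [0.5435, -0.2851, -0.0296]
eef_rot: [-3.131, -0.259, 0.0]
wrist_force: [0.2, 0.1, -1.0]
opening: 0.109
finger_force: 30.3
```

Same opening 2 mm lower, so the pads span the full pen diameter. Lift, then carry it to the rest.

Call:
{"name": "jog_arm", "arguments": {
  "translation": [
    [0, 0, -20],
    [0, 0, -60],
    [0, 0, -110],
    [0, 0, -160],
    [0, 0, -185],
    [0, 0, -185]
  ],
  "rot": [
    [0, 0, 0],
    [0, 0, 0],
    [0, 0, 0],
    [0, 0, 0],
    [0, 0, 0],
    [0, 0, 0]
  ]
}}

```text
time: 20.25
tcp_pos: [0.5474, -0.2874, 0.1617]
eef_rot: [3.124, 0.258, 0.015]
wrist_force: [1.1, 0.2, -1.0]
opening: 0.111
finger_force: 30.3
```

```bash
python3 -c "
from h import *
go(.5395,-.0077,.145,-11.5)"
```

```text
t 20.25 shift mm [  38.  -277.3   14.9] rot [  0.7  -0.2 -69.1] alts [[0.7, -0.2, -69.1], [-0.2, -0.8, 110.9]]
tcp [ 0.5474 -0.2874  0.1617] F [ 1.13  0.15 -0.97] q [-0.55  0.32  1.69  0.    1.11  0.85] op 0.111 ff 30.3
```

Call:
{"name": "jog_arm", "arguments": {
  "translation": [
    [5, -34, 0],
    [10, -68, 0],
    [14, -102, 0],
    [19, -137, 0],
    [24, -172, 0],
    [29, -207, 0],
    [33, -242, 0],
    [38, -277, 0]
  ],
  "rot": [
    [0, 0, -8.5],
    [0, 0, -17],
    [0, 0, -25.5],
    [0, 0, -34],
    [0, 0, -42.5],
    [0, 0, -51],
    [0, 0, -59.5],
    [0, 0, -68]
  ]
}}

```text
time: 21.05
tcp_pos: [0.5339, -0.0041, 0.1535]
eef_rot: [-2.444, -1.971, 0.004]
wrist_force: [0.3, -0.3, 0.3]
opening: 0.107
finger_force: 30.4
```

Call:
{"name": "jog_arm", "arguments": {
  "translation": [
    [0, 0, 0],
    [0, 0, 0],
    [0, 0, 0]
  ],
  "rot": [
    [0, 0, -1.1],
    [0, 0, -1.1],
    [0, 0, -1.1]
  ]
}}

```text
time: 21.35
tcp_pos: [0.535, -0.0062, 0.1545]
eef_rot: [-2.433, -1.986, 0.002]
wrist_force: [-0.3, 0.3, 0.1]
opening: 0.111
finger_force: 30.4
```

```bash
cat > pen.py <<'E'
from h import *
def penline(f):
    L={}
    for n,k in(('scene','s'),('top','t')):
        im,d=save(n,k+f); H=cv2.cvtColor(im,cv2.COLOR_RGB2HSV); np.save(f'pics/{k}{f}_hsv.npy',H)
E
python3 - <<'E'
from h import *
go(.5395,-.0077,.110,-11.5)
im,d=save('scene','s8'); save('top','t8')
# steel-coloured pixels above the bar with depth z
H=cv2.cvtColor(im,cv2.COLOR_RGB2HSV); m=((H[:,:,1]<70)&(H[:,:,2]>90)); v,u=np.nonzero(m); P=pts('scene',u,v,d)
k=(P[:,2]>.14)&(P[:,2]<.25)&(abs(P[:,0]-.545)<.06)&(P[:,1]>-.08)&(P[:,1]<.13)
for y in np.arange(-.05,.11,.02):
    q=P[k&(abs(P[:,1]-y)<.01)]; print(round(y,3),len(q),np.median(q,0).round(4) if len(q) else '')
E
```

```text
t 21.35 shift mm [-0.5  4.7 44.5] rot [-0.1  0.  -0. ] alts [[-0.1, 0.0, -0.0], [0.1, 0.1, 180.0]]
tcp [ 0.535  -0.0062  0.1545] F [-0.31  0.35  0.14] q [-0.09  0.19  1.88 -0.    1.07  0.11] op 0.111 ff 30.4
-0.05 0 
-0.03 9 [ 0.536  -0.0227  0.1905]
-0.01 8 [ 0.5414 -0.0132  0.1885]
0.01 38 [0.5426 0.0113 0.192 ]
0.03 35 [0.5463 0.0308 0.1913]
0.05 42 [0.5499 0.0493 0.1921]
0.07 41 [0.5542 0.0706 0.1919]
0.09 19 [0.556  0.0848 0.1919]
```

The pen is held level and in line with the bar. Lowering towards the groove.

Call:
{"name": "jog_arm", "arguments": {
  "translation": [
    [0, 4.7, 15],
    [-0.5, 4.7, 35],
    [-0.5, 4.7, 50],
    [-0.5, 4.7, 55],
    [-0.5, 4.7, 55],
    [-0.5, 4.7, 55]
  ],
  "rot": [
    [0, 0, 0],
    [0, 0, 0],
    [0, 0, 0],
    [0, 0, 0],
    [0, 0, 0],
    [0, 0, 0]
  ]
}}

```text
time: 22.05
tcp_pos: [0.5405, -0.0072, 0.1005]
eef_rot: [2.432, 1.988, 0.001]
wrist_force: [0.3, -0.3, -0.4]
opening: 0.111
finger_force: 30.4
```

```bash
python3 -c "
from h import *
go(.5395,-.0077,.0878,-11.5)"
```

```text
t 22.05 shift mm [-0.7 -0.9 12.7] rot [ 0. -0.  0.] alts [[0.0, -0.0, 0.0], [0.0, 0.0, -180.0]]
tcp [ 0.5405 -0.0072  0.1005] F [ 0.33 -0.31 -0.41] q [-0.09  0.27  1.91  0.    0.96  0.11] op 0.111 ff 30.4
```

Call:
{"name": "jog_arm", "arguments": {
  "translation": [
    [-0.5, -0.8, 3],
    [-0.5, -0.8, 6],
    [-0.5, -0.8, 9],
    [-0.5, -0.8, 10],
    [-0.5, -0.8, 10]
  ],
  "rot": [
    [0, 0, 0],
    [0, 0, 0],
    [0, 0, 0],
    [0, 0, 0],
    [0, 0, 0]
  ]
}}

```text
time: 22.55
tcp_pos: [0.539, -0.0073, 0.0902]
eef_rot: [-2.432, -1.988, 0.0]
wrist_force: [1.2, -0.7, -0.8]
opening: 0.11
finger_force: 30.4
```

Call:
{"name": "jog_arm", "arguments": {
  "translation": [
    [0, 0, 1],
    [0, 0, 1.5],
    [0, 0, 1.5]
  ],
  "rot": [
    [0, 0, 0],
    [0, 0, 0],
    [0, 0, 0]
  ]
}}

```text
time: 22.85
tcp_pos: [0.5392, -0.0073, 0.0888]
eef_rot: [-2.432, -1.988, -0.0]
wrist_force: [-0.2, 0.1, 0.4]
opening: 0.108
finger_force: 30.4
```

Call:
{"name": "jog_arm", "arguments": {
  "translation": [
    [0, 0, 0.5],
    [0, 0, 1],
    [0, 0, 1]
  ],
  "rot": [
    [0, 0, 0],
    [0, 0, 0],
    [0, 0, 0]
  ]
}}

```text
time: 23.15
tcp_pos: [0.5396, -0.0074, 0.0881]
eef_rot: [2.432, 1.988, 0.001]
wrist_force: [0.5, -0.9, 0.7]
opening: 0.115
finger_force: 30.4
```

Call:
{"name": "jog_arm", "arguments": {
  "translation": [
    [0, 0, 0.5],
    [0, 0, 0.8],
    [0, 0, 0.8]
  ],
  "rot": [
    [0, 0, 0],
    [0, 0, 0],
    [0, 0, 0]
  ]
}}

```text
time: 23.45
tcp_pos: [0.5397, -0.0074, 0.0874]
eef_rot: [2.432, 1.988, 0.001]
wrist_force: [0.5, -0.0, 1.1]
opening: 0.109
finger_force: 30.5
```

```bash
python3 -c "
from h import *
go(.5395,-.0077,.0878,-11.5); print(sense()['moment'])"
```

```text
t 23.45 shift mm [-0.3 -0.2 -0.4] rot [ 0.1 -0.   0. ] alts [[0.1, -0.0, 0.0], [0.0, 0.1, -180.0]]
tcp [ 0.5397 -0.0074  0.0874] F [ 0.53 -0.03  1.06] q [-0.09  0.28  1.92  0.    0.94  0.11] op 0.109 ff 30.5
[ 0.02496684 -0.05132894 -0.00166657]
```

Light contact at the expected height. Releasing and rising straight up.

Call:
{"name": "jog_arm", "arguments": {
  "translation": [
    [0, 0, 0],
    [0, 0, 0],
    [0, 0, 0],
    [0, 0, 0]
  ],
  "rot": [
    [0, 0, 0],
    [0, 0, 0],
    [0, 0, 0],
    [0, 0, 0]
  ],
  "grip": -0.4
}}

```text
time: 23.85
tcp_pos: [0.5389, -0.0073, 0.0868]
eef_rot: [-2.432, -1.988, 0.001]
wrist_force: [-0.1, 0.2, -0.5]
opening: 0.304
finger_force: 0.0
```

Call:
{"name": "jog_arm", "arguments": {
  "translation": [
    [0, 0, -8],
    [0, 0, -30],
    [0, 0, -70],
    [0, 0, -110],
    [0, 0, -110],
    [0, 0, -110]
  ],
  "rot": [
    [0, 0, 0],
    [0, 0, 0],
    [0, 0, 0],
    [0, 0, 0],
    [0, 0, 0],
    [0, 0, 0]
  ]
}}

```text
time: 24.45
tcp_pos: [0.5404, -0.0074, 0.1992]
eef_rot: [2.43, 1.987, 0.004]
wrist_force: [-0.2, 0.5, -0.6]
opening: 0.297
finger_force: 0.0
```

```bash
python3 - <<'E'
from h import *
from h import go
go(.4,-.3,.25,-11.5)
im,d=save('scene','s9'); t,_=save('top','t9')
H=cv2.cvtColor(im,cv2.COLOR_RGB2HSV); m=((H[:,:,1]<70)&(H[:,:,2]>90)); v,u=np.nonzero(m); P=pts('scene',u,v,d)
k=(P[:,2]>.108)&(P[:,2]<.16)&(abs(P[:,0]-.545)<.06)&(P[:,1]>-.1)&(P[:,1]<.15)
for y in np.arange(-.06,.12,.02):
    q=P[k&(abs(P[:,1]-y)<.01)]; print(round(y,3),len(q),np.median(q,0).round(4) if len(q) else '')
e=np.array([.1995,.98]); s=(P[k][:,:2]-[.5461,.0242])@e; print('pen along bar from clip centre',s.min().round(4),s.max().round(4))
w=np.array([.98,-.1995])
for n,I in(('top',t),('scene',im)):
    S=cv2.cvtColor(I,cv2.COLOR_RGB2HSV)[:,:,1].astype(np.float32)
    for sgn in (-1,1):
        T=np.arange(.05,.086,.004)*sgn
        g=np.array([[proj(n,[*(np.array([.5461,.0242])+tt*e),.1229]) for tt in T]],np.float32)
        print(n,sgn,np.c_[(T*1e3).round(),cv2.remap(S,g[:,:,0],g[:,:,1],cv2.INTER_LINEAR).ravel()].astype(int).tolist())
E
```

```text
t 24.45 shift mm [-314.6  -79.3  -51.3] rot [ 0.2 -0.   0. ] alts [[0.2, -0.0, 0.0], [0.0, 0.3, -180.0]]
tcp [ 0.5404 -0.0074  0.1992] F [-0.2   0.49 -0.6 ] q [-0.09  0.14  1.84  0.    1.16  0.11] op 0.297 ff 0.0
-0.06 0 
-0.04 5 [ 0.5348 -0.0366  0.125 ]
-0.02 33 [ 0.5406 -0.0198  0.1245]
0.0 39 [ 5.442e-01 -3.000e-04  1.251e-01]
0.02 34 [0.5486 0.0215 0.1252]
0.04 36 [0.5537 0.0387 0.1243]
0.06 38 [0.5573 0.0601 0.1248]
0.08 29 [0.5605 0.0765 0.1252]
0.1 2 [0.562  0.0927 0.1244]
pen along bar from clip centre -0.0642 0.0716
top -1 [[-50, 47], [-54, 39], [-58, 15], [-62, 9], [-66, 30], [-70, 43], [-74, 46], [-78, 47], [-82, 48]]
top 1 [[50, 50], [54, 51], [58, 49], [62, 55], [66, 34], [70, 7], [74, 12], [78, 8], [82, 5]]
scene -1 [[-50, 11], [-54, 23], [-58, 32], [-62, 34], [-66, 87], [-70, 100], [-74, 102], [-78, 100], [-82, 101]]
scene 1 [[50, 7], [54, 6], [58, 6], [62, 9], [66, 29], [70, 50], [74, 86], [78, 99], [82, 99]]
```

The pen lies level (constant z), in line with the bar, with its middle about 3–4 mm from the rest's middle. The arm is clear. Handing in.

Call:
{"name": "jog_arm", "arguments": {
  "translation": [
    [0, 0, 0],
    [0, 0, 0],
    [0, 0, 0]
  ],
  "rot": [
    [0, 0, 0],
    [0, 0, 0],
    [0, 0, 0]
  ]
}}

```text
time: 24.85
tcp_pos: [0.5386, -0.0073, 0.196]
eef_rot: [-2.431, -1.988, 0.002]
wrist_force: [-0.4, -0.3, -0.9]
opening: 0.301
finger_force: 0.0
```

```bash
python3 -c "
from h import *
print(workorder.sign_off())"
```

```text
the job is handed in; nothing more can be done
None
```

The orange rest is snapped home on the bar near its middle and the pen lies level in its groove, about 3–4 mm off centre along the bar; the job was handed in at about 25 s, and the sign-off returned no verdict.

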